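# Sort rack bolts by length through the gauge slots of a shuttered caddy

## Task

Pull the red knob of the blue bolt caddy fully out to open its gauge slots, and sort every hex bolt lying on the bench by length: drop each through the shortest slot that it fits, so that it ends in the compartment for its length. When all the bolts are in, push the knob fully home to shut the slots, and leave the other things on the bench where they are.

Things in the scene. Friction and masses are not known exactly. Their poses are not given: they have to be found in the camera images.
- caddy: fixed blue box 184 (x) x 130 (y) x 66 mm high on the bench; origin: centre of its underside, z up, -x side (knob) roughly to the robot. Its flat aluminium top plate (5 mm thick, nothing above it) has three gauge slots along y, 26 mm wide: medium at caddy x = -62 mm, short at 0, long at +62 mm. Under each slot its own compartment, 58 (x) x 120 mm (y), floor 5 mm over the bench.
- slot_medium (a point): centre of the 73 mm long gauge slot, at the plate's top face; slot runs along its y axis (axes as the caddy's); compartment below, for the 65 mm bolts
- slot_short (a point): centre of the 53 mm long gauge slot, at the plate's top face; slot runs along its y axis; compartment below, for the 45 mm bolts
- slot_long (a point): centre of the 93 mm long gauge slot, at the plate's top face; slot runs along its y axis; compartment below, for the 85 mm bolts
- shutter (a joint): orange shutter slide under the plate, moved by the red knob (m). 0 = knob fully home, slots closed by orange bars, their tops 5.5 mm below the plate's top face; 0.031 = knob pulled fully out, towards the caddy's -x, slots open. Sprung detent: it holds at either end, resists with up to about 8 N near the ends and snaps to the nearer end when let go.
- knob (a point): centre of the red round knob, 28 mm in diameter, 26 mm long along the caddy's x, on a 10 mm rod, 58 mm over the bench; with the shutter home it stands 40 mm in front of the caddy's front face. Can be pinched from above across the caddy's y. Axes as the caddy's.
- bolt_a: loose steel hex bolt lying on the bench (may be absent), 45, 65 or 85 mm long head included: measure it (twice the distance from origin to tip point). Shank 12 mm in diameter, dark hex head 18 mm across flats and 8 mm long. Origin on the axis at mid-length, x axis from head to tip. 50 to 110 g
- bolt_a_tip (a point): end of the shank of bolt_a, on its axis
- bolt_b: loose steel hex bolt lying on the bench (may be absent), 45, 65 or 85 mm long head included: measure it (twice the distance from origin to tip point). Shank 12 mm in diameter, dark hex head 18 mm across flats and 8 mm long. Origin on the axis at mid-length, x axis from head to tip. 50 to 110 g
- bolt_b_tip (a point): end of the shank of bolt_b, on its axis
- bolt_c: loose steel hex bolt lying on the bench (may be absent), 45, 65 or 85 mm long head included: measure it (twice the distance from origin to tip point). Shank 12 mm in diameter, dark hex head 18 mm across flats and 8 mm long. Origin on the axis at mid-length, x axis from head to tip. 50 to 110 g
- bolt_c_tip (a point): end of the shank of bolt_c, on its axis
- bolt_d: loose steel hex bolt lying on the bench (may be absent), 45, 65 or 85 mm long head included: measure it (twice the distance from origin to tip point). Shank 12 mm in diameter, dark hex head 18 mm across flats and 8 mm long. Origin on the axis at mid-length, x axis from head to tip. 50 to 110 g
- bolt_d_tip (a point): end of the shank of bolt_d, on its axis
- bolt_e: loose steel hex bolt lying on the bench (may be absent), 45, 65 or 85 mm long head included: measure it (twice the distance from origin to tip point). Shank 12 mm in diameter, dark hex head 18 mm across flats and 8 mm long. Origin on the axis at mid-length, x axis from head to tip. 50 to 110 g
- bolt_e_tip (a point): end of the shank of bolt_e, on its axis
- bolt_f: loose steel hex bolt lying on the bench (may be absent), 45, 65 or 85 mm long head included: measure it (twice the distance from origin to tip point). Shank 12 mm in diameter, dark hex head 18 mm across flats and 8 mm long. Origin on the axis at mid-length, x axis from head to tip. 50 to 110 g
- bolt_f_tip (a point): end of the shank of bolt_f, on its axis
- bolt_g: loose steel hex bolt lying on the bench (may be absent), 45, 65 or 85 mm long head included: measure it (twice the distance from origin to tip point). Shank 12 mm in diameter, dark hex head 18 mm across flats and 8 mm long. Origin on the axis at mid-length, x axis from head to tip. 50 to 110 g
- bolt_g_tip (a point): end of the shank of bolt_g, on its axis
- putty_tub: small yellow tub, 48 mm in diameter, 34 mm high, among the bolts; origin at its underside; not to be disturbed
- hinge: steel hinge cup on a 50 x 35 mm plate, 17 mm high, among the bolts; origin at its underside; not to be disturbed
- sanding_block: cork sanding block 100 x 65 x 30 mm; origin at its underside; not to be disturbed
- stain_can: stain can, 100 mm in diameter, 120 mm high; origin at its underside; not to be disturbed

How it is judged:
By the outcome, as a careful person would: the job done as asked, in the order asked, and still so for the second after the job is handed in, with the robot touching nothing.
Of bolt_a, bolt_b, bolt_c, bolt_d, bolt_e, bolt_f, bolt_g only 5 to 7 are there at a start; the rules pass over those that are not, and their reading is None.
At some moment in a run one of bolt_a, bolt_b, bolt_c, bolt_d, bolt_e, bolt_f, bolt_g may be knocked a few centimetres aside while the robot is not near it.
It also fails if it takes over 210 s, if anything falls off the work surface, if the arm or the gripper's body presses on something with over 40 N, if the wrist force passes 120 N, or if a joint passes its speed limit or range.

## Robot

A 6-joint arm with a two-finger parallel gripper is mounted at the origin on the work surface. World frame = base frame: x ahead of the robot, y to its left, z up, the work surface at z = 0. Lengths are in m, angles in rad, forces in N, time in s.
With the tool pointing down it reaches from about 0.275 to 0.825 m from the base axis. Payload 5.2 kg.
Tool frame: the origin (TCP) lies midway between the tips of the shut fingers; the grasp point (between the pads) lies 19 mm behind it; z points along the fingers, y is the line along which they close (so a half turn about z gives the same grasp; the last joint's range is limited). The gripper opens to 93 mm and grips with 3 to 60 N. Pads are 15 mm wide; open, the fingers measure 128 mm over their backs; the gripper's body (75 mm by 188 mm) begins 65 mm behind the grasp point.
Start: joints at [-1.322, 0.259, 1.535, -0, 1.348, -0.203], TCP at [0.24, -0.495, 0.219] pointing down, gripper open.
Joint ranges: [-3.14, 3.14], [-0.91, 2.08], [0.19, 2.58], [-1.22, 4.36], [0.22, 2.71], [-3.12, 3.12]. Speed limits (rad/s): [2.57, 2.57, 3.14, 3.14, 3.14, 3.14].

## Interface

Orientations are given as [roll, pitch, yaw] about the fixed x, y, z axes, in that order (R = Rz(yaw) Ry(pitch) Rx(roll)).
In Python, from station import * gives the robot as it stands. Calls block until the motion is done:
- move_ptp(position, orientation): joint-space move of the TCP to a pose.
- move_straight(position, speed=0.15, rotation=None, contact_N=None): straight line of the TCP; rotation=None keeps the orientation; speed is the mean speed in m/s. With contact_N (N) it stops when the force on the tool has changed by that much, and returns True; else False.
- move_j(angles): joint-space move.
- let_go() and close_gripper(squeeze=None): open the fingers fully, or close them until they stop; squeeze is the grip in N (None keeps the last).
- wait(seconds).
- solve_ik(position, orientation): joint angles nearest the present ones, or None.
- camera(name): name is "side" or "top"; returns a dict with "frame" (400x640x3 uint8, red, green, blue), "camera_matrix" (3x3 intrinsics, pixels), "k1" (the pictures are not rectified: a ray, as slopes to the right and down, at radius r is drawn at 1 + k1 r^2 times it, then the intrinsics apply), "xyz" and "attitude" of the camera in the world. Camera axes: x right, y down, z forward; pixel columns grow to the right and rows downward; lengths in m; the calibration is good to about 2 mm. A picture is of the moment at which its call begins. There is no depth.
A pose or a line that the arm cannot do raises Unreachable and nothing moves.
- job_done(): hands the job in; it is judged then, once.
Trained networks look in a picture, given as the dict that the camera call returned (one of the last four; its "shot" number tells which), for a name from the list of things; names that differ only in an ending like _2 or _b are one class to them, and where a whole thing is asked for, a point or a joint stands for the part that bears it (a point fixed in the world has none). Each returns a list of dicts, best first, with "conf" (0 to 1); they miss things now and then, are a little off and sometimes report something else, mostly with a low value. They report only what shows in the picture. A call takes as long as a camera call.
- outline_of(picture, target): "pixels" (400x640 bool, what is visible of it) and "at" ([row, column] in pixels, amid what is visible of it).
- landmark_of(picture, target): "at" ([row, column] in pixels: a listed point, or the origin of a listed thing).
Readings, each from a call of its own:
- read_clock(): time.
- read_q(): joint angles.
- read_joint_vel(): joint speeds.
- read_effort(): joint torques, N m.
- read_eef_pos(): TCP position.
- read_tcp_rot(): TCP orientation.
- read_force(): force on the tool from outside, world axes, zero at the start.
- read_torque(): the same for the moment, N m.
- read_width(): opening from 0.0 (shut) to 1.0 (fully open).
- read_gripper_force(): force on a finger pad.
Only numpy, scipy, OpenCV 4.12 (cv2) and the standard library are available. Lean on these libraries where they do the work, as an engineer would, in place of code of your own. Each camera call takes 0.05 s, during which the arm holds its last target. There are 200 camera calls.

## Working session

There is one attempt and no reset: what is moved stays moved. The work goes in short steps, each a Python script; the robot and the scene stay as the last script left them, time stands still between calls to the robot, and variables do not carry over. Pictures are saved under pics/ and viewed, at most 14 in all, crops included, and the job is handed in when it is done.

```bash
ls; mkdir -p pics
cat > h.py <<'E'
from station import *
import numpy as np, cv2
from scipy.spatial.transform import Rotation as R
def att(p):
    a=np.array(p["attitude"],float)
    return a if a.shape==(3,3) else R.from_euler('xyz',a).as_matrix()
def to_world(p,at,z):
    K=np.array(p["camera_matrix"]);u=np.array([at[1],at[0]],float)
    s=(u-K[:2,2])/[K[0,0],K[1,1]]
    d=s.copy()
    for _ in range(20): d=s/(1+p["k1"]*(d@d))
    r=att(p)@np.array([d[0],d[1],1]); c=np.array(p["xyz"])
    return c+r*(z-c[2])/r[2]
def save(p,n): cv2.imwrite(f"pics/{n}.png",p["frame"][:,:,::-1])
E
python3 - <<'E'
from h import *
for n in("top","side"):
    p=camera(n);save(p,n+"1");print(n,p["xyz"],p["attitude"],p["k1"],p["camera_matrix"])
    for t,z in [("caddy",0),("slot_medium",.066),("slot_short",.066),("slot_long",.066),("knob",.058),("bolt_a",.008),("bolt_a_tip",.008),("putty_tub",0),("hinge",0),("sanding_block",0),("stain_can",0)]:
        for l in landmark_of(p,t): print(t,round(l["conf"],2),np.round(l["at"],1),np.round(to_world(p,l["at"],z)[:2],4))
print(read_clock(),read_tcp_rot())
E
```

```text
pics
top [ 0.41277803 -0.12175385  0.95255213] [-3.00072981  0.00924419 -1.56977243] 0.017219749977967366 [[432.71592837   0.         328.45263025]
 [  0.         432.71592837 191.45850399]
 [  0.           0.           1.        ]]
caddy 0.77 [173.1 193.9] [0.5895 0.1886]
slot_medium 0.56 [193.3 191.9] [0.5347 0.1693]
slot_short 0.61 [164.6 187.8] [0.5953 0.1806]
slot_long 0.84 [136.2 182.7] [0.6563 0.1942]
slot_long 0.18 [229.6 411.1] [ 0.4599 -0.282 ]
knob 0.65 [225.3 202.2] [0.469  0.1476]
bolt_a 0.61 [244.8 314.8] [ 0.43   -0.0834]
bolt_a 0.59 [200.1 364.6] [ 0.5275 -0.1923]
bolt_a 0.59 [239.7 365.6] [ 0.4411 -0.1935]
bolt_a 0.57 [158.9 316.8] [ 0.62   -0.0868]
bolt_a 0.53 [241.1 409.5] [ 0.4382 -0.2884]
bolt_a_tip 0.55 [182.7 359.8] [ 0.5662 -0.1821]
putty_tub 0.65 [198.9 412. ] [ 0.5312 -0.2977]
putty_tub 0.34 [199.2 367. ] [ 0.5305 -0.1982]
hinge 0.76 [160.7 409. ] [ 0.6174 -0.2932]
sanding_block 0.65 [239.5 461.9] [ 0.442  -0.4037]
stain_can 0.86 [169.7 483.1] [ 0.5967 -0.4572]
stain_can 0.37 [226.1 364.8] [ 0.471  -0.1927]
side [0.46636098 0.53215761 0.62629866] [-2.2766599
[... 426 characters left out ...]
.7 225.5] [0.6563 0.2044]
slot_long 0.34 [206.5 304.1] [ 0.5598 -0.1095]
knob 0.58 [303.6 336.4] [0.472  0.1413]
knob 0.47 [324.1 225.7] [0.659  0.1986]
knob 0.27 [206.8 315.3] [ 0.5349 -0.1197]
bolt_a 0.7 [206.4 316.1] [ 0.5391 -0.1788]
bolt_a 0.65 [230.1 276.6] [ 0.6246 -0.0855]
bolt_a 0.61 [236.1 357.8] [ 0.4324 -0.0814]
bolt_a 0.56 [181.  352.1] [ 0.4498 -0.2938]
bolt_a 0.48 [205.5 353. ] [ 0.4455 -0.19  ]
bolt_a_tip 0.6 [207.  304.2] [ 0.569 -0.174]
putty_tub 0.82 [181.6 318.5] [ 0.5432 -0.2942]
hinge 0.49 [180.3 290.2] [ 0.6231 -0.2938]
sanding_block 0.86 [159.2 355.5] [ 0.4414 -0.4151]
stain_can 0.65 [152.3 305.4] [ 0.5971 -0.4414]
1.2 [-3.14155162e+00 -4.94990483e-06  4.51815462e-01]
```

View pics/top1.png

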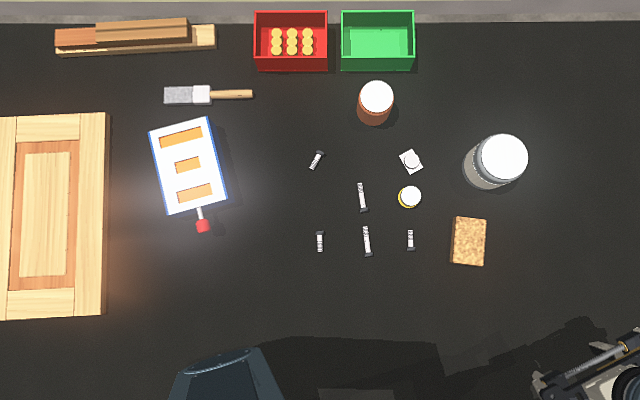

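View pics/side1.png

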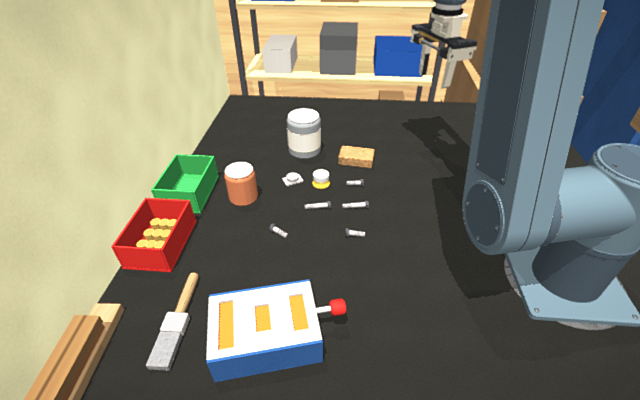

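Top view: 5 bolts at about (317,160), (362,197), (367,241), (320,241), (410,240). The caddy is at (188,165) with its knob at (202,226), and the slots are closed. The side view shows the same 5. Next I'll measure the bolts and the plate.

```bash
cat >> h.py <<'E'
def mask_xy(p,m,z):
    r,c=np.nonzero(m); return np.array([to_world(p,(a,b),z)[:2] for a,b in zip(r,c)],np.float32)
def rect(xy):
    (c,(a,b),_)=r=cv2.minAreaRect(xy); bx=cv2.boxPoints(r)
    e=max([bx[1]-bx[0],bx[2]-bx[1]],key=np.linalg.norm)
    return np.array(c),max(a,b),min(a,b),(np.arctan2(e[1],e[0])+np.pi/2)%np.pi-np.pi/2
def bolts(p,name="bolt_a",z=.007,minconf=.3):
    out=[]
    for o in outline_of(p,name):
        if o["conf"]<minconf: continue
        c,L,W,a=rect(mask_xy(p,o["pixels"],z)); out.append((o["conf"],c,L,W,a,o["at"]))
    return out
E
python3 - <<'E'
from h import *
for n in("top","side"):
    p=camera(n)
    for b in bolts(p): print(n,*[np.round(v,4) for v in b])
    for l in landmark_of(p,"bolt_a_tip"): print("tip",round(l["conf"],2),np.round(to_world(p,l["at"],.006)[:2],4))
    o=outline_of(p,"caddy")[0]; f=p["frame"].astype(int); m=o["pixels"]
    print("caddy",o["conf"],m.sum())
    hsv=cv2.cvtColor(p["frame"],cv2.COLOR_RGB2HSV)
    orange=m&(hsv[...,0]>8)&(hsv[...,0]<28)&(hsv[...,1]>120)&(hsv[...,2]>120)
    white=m&(hsv[...,1]<70)&(hsv[...,2]>150)
    k,lab=cv2.connectedComponents((white|orange).astype(np.uint8)); 
    big=1+np.argmax([(lab==i).sum() for i in range(1,k)])
    print(" plate",*[np.round(v,4) for v in rect(mask_xy(p,lab==big,.066))])
    k,lab=cv2.connectedComponents(orange.astype(np.uint8))
    for i in range(1,k):
        if (lab==i).sum()>60: print(" slot",*[np.round(v,4) for v in rect(mask_xy(p,lab==i,.063))])
    red=((hsv[...,0]<6)|(hsv[...,0]>174))&(hsv[...,1]>150)&(hsv[...,2]>100)
    rr=mask_xy(p,red&cv2.dilate(m.astype(np.uint8),np.ones((15,15))).astype(bool),.058)
    if len(rr)>9: print(" red",rr.mean(0),rr.min(0),rr.max(0))
E
```

```text
top 0.69 [ 0.5338 -0.1868] 0.0653 0.016 0.1098 [199.8 363.5]
top 0.69 [ 0.4405 -0.2908] 0.0433 0.0151 -0.0251 [241.7 408.6]
top 0.64 [ 0.6185 -0.0866] 0.0429 0.0159 -0.3928 [155.7 316. ]
top 0.57 [ 0.4374 -0.1975] 0.063 0.0175 0.0396 [240.8 365.4]
top 0.41 [ 0.4394 -0.0924] 0.0453 0.0174 0.0009 [241.7 318.2]
tip 0.56 [ 0.5953 -0.0697]
tip 0.44 [ 0.5668 -0.1796]
caddy 0.78 6236
 plate [0.5825 0.179 ] 0.2094 0.1219 0.2748
 slot [0.656  0.2001] 0.0898 0.0232 -1.2977
 slot [0.5964 0.1834] 0.0488 0.0226 -1.291
side 0.57 [ 0.439  -0.1997] 0.0658 0.0278 0.0817 [201.8 354.1]
side 0.44 [ 0.4416 -0.2913] 0.0393 0.0183 0.0809 [180.6 354.5]
side 0.41 [ 0.6225 -0.0842] 0.0548 0.0216 -0.7109 [228.1 275.1]
tip 0.52 [0.6201 0.1459]
tip 0.4 [ 0.562  -0.1843]
caddy 0.77 9669
 plate [0.5854 0.1805] 0.2115 0.1215 0.2777
 slot [0.5381 0.1663] 0.0684 0.0234 -1.2937
 slot [0.6576 0.2003] 0.0881 0.0229 -1.2861
 slot [0.598  0.1835] 0.0485 0.0235 -1.2965
 red [0.46953157 0.14698502] [0.4544168 0.1286323] [0.48547068 0.1651065 ]
```

```bash
cat >> h.py <<'E'
Y=.277; ex=np.array([np.cos(Y),np.sin(Y),0]); ey=np.array([-np.sin(Y),np.cos(Y),0])
SHORT=np.array([.597,.1835,.066])
def dn(yaw): return [np.pi,0,yaw]
def cad(x,y=0,z=.066): return np.append((SHORT+ex*x+ey*y)[:2],z)
E
python3 - <<'E'
from h import *
p=camera("top"); c=p["frame"][140:262,300:425,::-1]
cv2.imwrite("pics/b1.png",cv2.resize(c,None,fx=4.8,fy=4.8,interpolation=cv2.INTER_CUBIC))
k=cad(-.132,0,.039)
let_go(); move_ptp([*k[:2],.16],dn(Y)); move_straight(k,.12)
close_gripper(40); print(read_width(),read_eef_pos())
k2=k-ex*.0325; move_straight(k2,.04); print(read_force(),read_width())
wait(.2); let_go(); move_straight([*k2[:2],.17],.2)
move_ptp([.45,-.05,.3],dn(Y))
p=camera("side"); save(p,"side2"); print(read_clock())
cv2.imwrite("pics/c1.png",cv2.resize(p["frame"][260:390,180:360,::-1],None,fx=4,fy=4,interpolation=cv2.INTER_CUBIC))
E
```

```text
0.28771792880453395 [0.47023659 0.14659308 0.03895832]
[ 5.32721184 -3.57048897 -6.56705545] 0.29274331489248373
10.5833
```

View pics/b1.png

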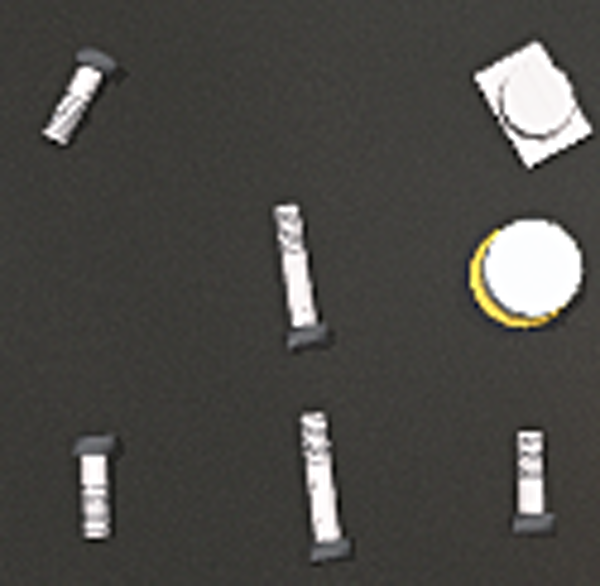

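View pics/c1.png

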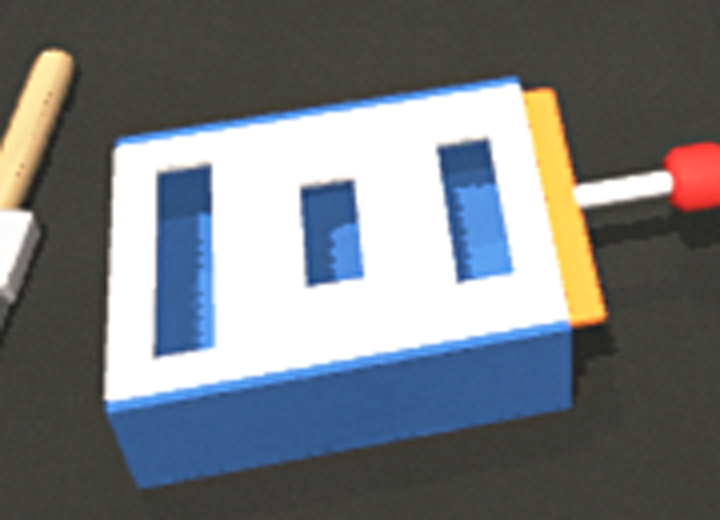

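Knob fully out and slots open. Bolts: three of 45 mm and two of 65 mm. I'll pick the first one and inspect it over the slot.

```bash
cat >> h.py <<'E'
def find(near,tries=3):
    "nearest bolt on the bench: centre, length, axis angle (top camera)"
    for _ in range(tries):
        p=camera("top"); best=None
        for o in outline_of(p,"bolt_a"):
            if o["conf"]<.2 or o["pixels"].sum()<20: continue
            xy=mask_xy(p,o["pixels"],.009)
            vx,vy,x0,y0=cv2.fitLine(xy,cv2.DIST_L2,0,.001,.001).ravel()
            d=np.array([vx,vy]); d*=np.sign(vx) if abs(vx)>.05 else 1
            t=(xy-[x0,y0])@d; c=np.array([x0,y0])+d*(t.max()+t.min())/2
            L=np.ptp(t)+.002
            if L>.11: continue
            r=np.linalg.norm(c-near)
            if best is None or r<best[0]: best=(r,c,L,np.arctan2(d[1],d[0]))
        if best and best[0]<.06: return best[1:]
    return None
def pick(near):
    b=find(near)
    if b is None: print("not found",near); return None
    c,L,a=b
    print("bolt",np.round(c,4),round(L,4),round(a,3))
    move_ptp([*c,.10],dn(a)); hit=move_straight([*c,.004],.12,contact_N=15)
    close_gripper(25); w=read_width(); move_straight([*c,.13],.25)
    print(" hit",hit,"width mm",round(w*93,1),round(read_width()*93,1)); return L
def carry(sx): move_ptp(cad(sx,0,.11),dn(Y+np.pi/2))
def drop(sx,dx=0,dy=0):
    move_straight(cad(sx+dx,dy,.070),.12); wait(.15); let_go(); wait(.2)
    move_straight(cad(sx+dx,dy,.12),.25)
E
python3 - <<'E'
from h import *
print(pick(np.array([.439,-.0924]))); carry(0); move_straight(cad(0,0,.08),.12)
p=camera("side")
cv2.imwrite("pics/d1.png",cv2.resize(p["frame"][230:360,180:360,::-1],None,fx=4,fy=4,interpolation=cv2.INTER_CUBIC)); print(read_clock(),read_eef_pos())
E
```

```text
bolt [ 0.4296 -0.0933] 0.0284 0.09
 hit False width mm 11.1 11.2
0.028439775
16.1417 [0.59734462 0.18271383 0.08055273]
```

View pics/d1.png

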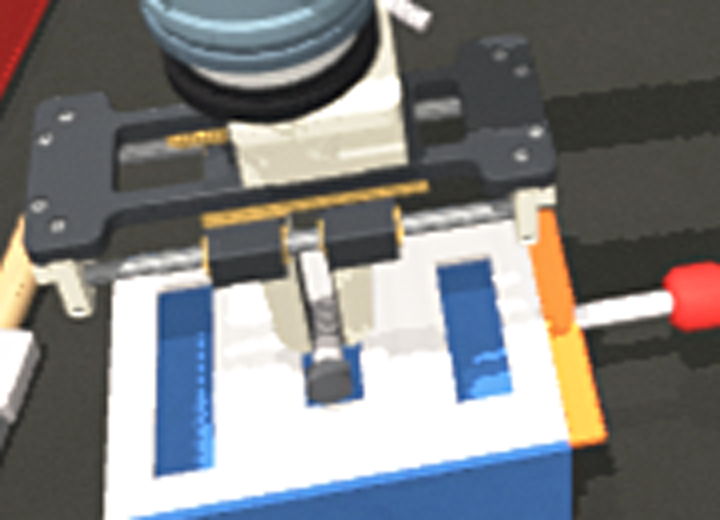

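The outline was cut off by the arm (28 mm seen), so the bolt is gripped about 10 mm off centre and droops head-down at (330,380). I'll put it back on the bench and re-grasp with a clear view, gripping near the centre of mass.

```bash
python3 - <<'E'
s=open("h.py").read()
s=s.replace("            if L>.11: continue\n","""            if L>.11: continue
            g=cv2.cvtColor(p["frame"],cv2.COLOR_RGB2GRAY)[o["pixels"]]
            hi,lo=np.median(g[t>t.max()-.007]),np.median(g[t<t.min()+.007])
            h=d*(1 if hi<lo else -1)  # unit vector towards the dark head
""").replace("best=(r,c,L,np.arctan2(d[1],d[0]))","best=(r,c,L,np.arctan2(d[1],d[0]),1 if hi<lo else -1,abs(hi-lo))")
s=s.replace("            h=d*(1 if hi<lo else -1)  # unit vector towards the dark head\n","")
i=s.index("def pick"); s=s[:i]+'''def pick(near):
    """Grip 3 mm to the head side of mid-length; returns length and the bolt centre's offset along tool x."""
    b=find(near)
    if b is None: print("not found",near); return None
    c,L,a,hs,con=b
    print("bolt",np.round(c,4),round(L,4),round(a,3),"head",hs,con)
    g=c+.003*hs*np.array([np.cos(a),np.sin(a)])
    move_ptp([*g,.10],dn(a)); hit=move_straight([*g,.004],.12,contact_N=15)
    close_gripper(40); move_straight([*g,.13],.25)
    print(" hit",hit,"width mm",round(read_width()*93,1)); return L,-.003*hs
def carry(sx,z=.11,off=0): move_ptp(cad(sx,-off,z),dn(Y+np.pi/2))
def drop(sx,off):
    move_straight(cad(sx,-off,.070),.12); wait(.15); let_go(); wait(.2)
    move_straight(cad(sx,-off,.12),.25)
def crop(cam,n,r0,r1,c0,c1,k=4):
    p=camera(cam); cv2.imwrite(f"pics/{n}.png",cv2.resize(p["frame"][r0:r1,c0:c1,::-1],None,fx=k,fy=k,interpolation=cv2.INTER_CUBIC))
'''
open("h.py","w").write(s)
E
python3 - <<'E'
from h import *
move_straight(cad(0,0,.12),.2)
move_ptp([.4296,-.0933,.08],dn(.09)); move_straight([.4296,-.0933,.008],.1,contact_N=8); print(read_eef_pos())
let_go(); wait(.2); move_straight([.4296,-.0933,.12],.25); move_ptp(cad(0,0,.15),dn(Y+np.pi/2))
L,off=pick(np.array([.435,-.0924])); carry(0,.10,off)
crop("side","d2",230,360,180,360); print(read_clock(),read_eef_pos(),off)
E
```

```text
[ 0.43005938 -0.09332573  0.008283  ]
bolt [ 0.4383 -0.0926] 0.0455 0.104 head 1 132.0
 hit False width mm 11.0
27.5 [0.59579447 0.18514181 0.09936718] -0.003
```

View pics/d2.png

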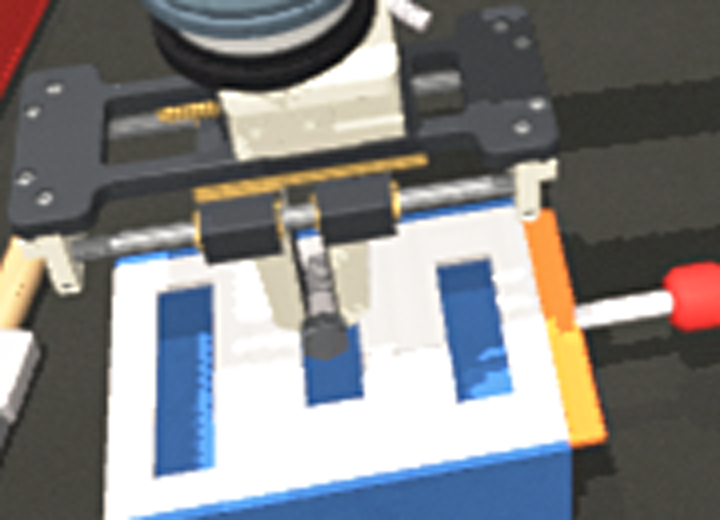

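The bolt is now held level, with its head at (325,335) in line with the short slot. Dropping it.

Run:
```python
from h import *
drop(0,-.003); move_straight(cad(0,-.0,.2),.3); move_ptp([.42,.0,.3],dn(Y))
crop("side","e1",260,390,180,360); print(read_clock(),read_force())
```

```text
31.5083 [-0.19524886 -0.48008547 -0.70504223]
```

View pics/e1.png

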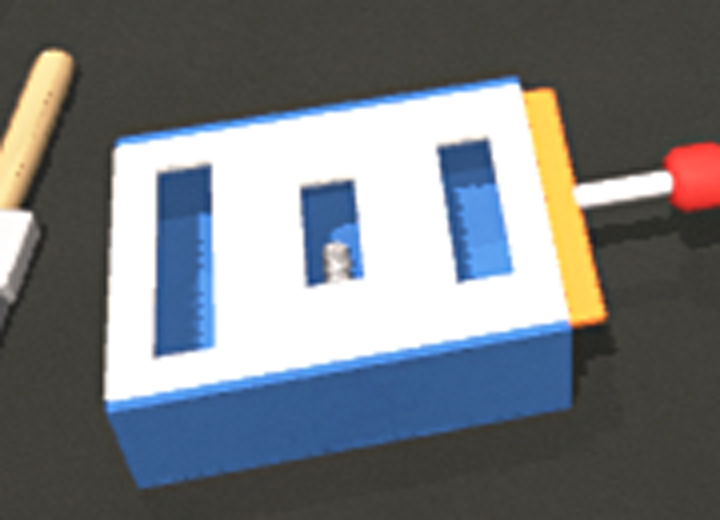

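It's inside: the tip shows at the compartment floor at (337,262). On to the remaining bolts.

```bash
cat > run.py <<'E'
from h import *
import sys
def go(near,tag):
    r=pick(np.array(near))
    if r is None: return False
    L,off=r; n=min([.045,.065,.085],key=lambda v:abs(v-L))
    if abs(n-L)>.007 or not 9<read_width()*93<14: print("STOP",L); return False
    sx={.045:0,.065:-.062,.085:.062}[n]
    carry(sx,.10,off); crop("side",tag+"_held",230,360,180,360,3); drop(sx,off)
    move_straight(cad(sx,0,.2),.3); return True
E
python3 - <<'E'
from run import *
move_ptp(cad(0,0,.2),dn(Y+np.pi/2))
if go([.4405,-.2908],"f1") and go([.437,-.1975],"f2"):
    move_ptp([.42,.0,.3],dn(Y)); crop("side","f3",260,390,180,360,3)
    a=[cv2.imread(f"pics/{n}.png")[:,:390] for n in("f2_held","f3")]
    cv2.imwrite("pics/m1.png",np.hstack(a))
    move_ptp(cad(0,0,.2),dn(Y+np.pi/2))
print(read_clock())
E
```

```text
bolt [ 0.4395 -0.2892] 0.0473 -0.022 head -1 114.0
 hit False width mm 10.7
bolt [ 0.4364 -0.1954] 0.0669 0.103 head -1 113.0
 hit False width mm 10.5
53.2083
```

View pics/m1.png

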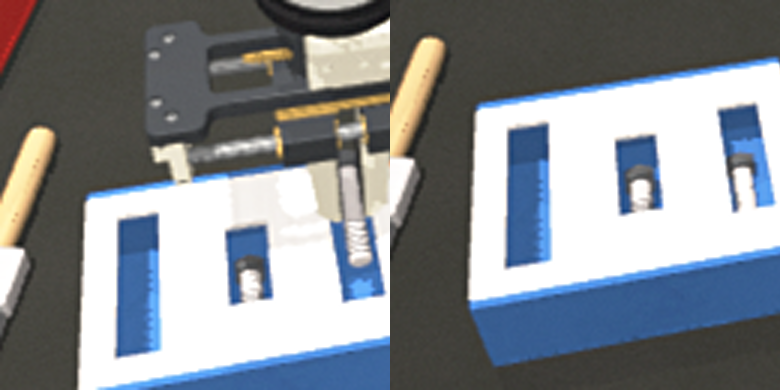

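Right panel: bolts lying in the short (640,185) and medium (742,180) compartments. I'll do the last two next.

Run:
```python
from run import *
if go([.534,-.1868],"g1") and go([.6185,-.0866],"g2"):
    move_ptp([.42,.0,.3],dn(Y)); 
    crop("side","g3",260,390,180,360,3)
    p=camera("side"); save(p,"side3")
    move_ptp(cad(-.132,0,.2),dn(Y))
    p=camera("top"); save(p,"top3"); print(len(outline_of(p,"bolt_a")),[ (o["at"],o["conf"]) for o in outline_of(p,"bolt_a")])
print(read_clock())
```

```text
bolt [ 0.533 -0.186] 0.0677 0.156 head -1 127.0
 hit False width mm 11.0
bolt [ 0.618  -0.0849] 0.0455 -0.494 head 1 111.0
 hit False width mm 11.0
2 [([165.0, 186.7], 0.41), ([241.7, 465.3], 0.18)]
73.175
```

View pics/g3.png

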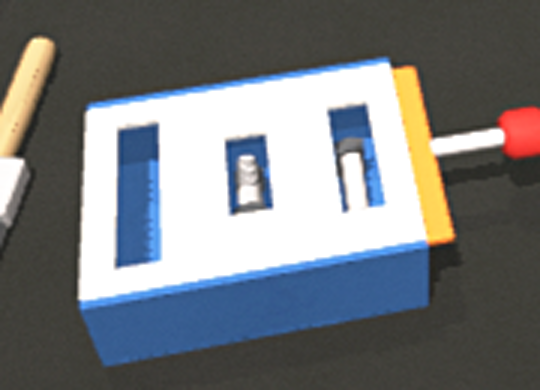

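View pics/top3.png

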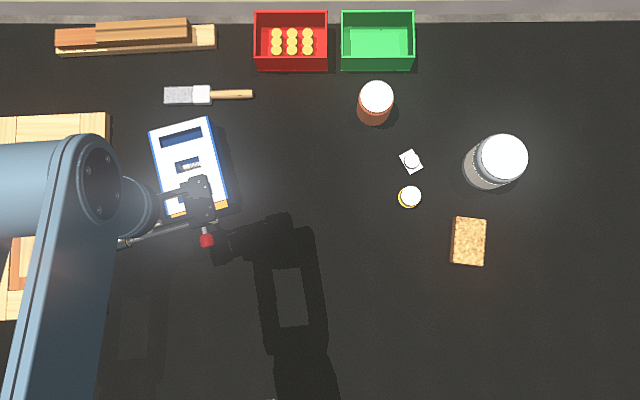

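The bench is clear of bolts and everything else is undisturbed. Nothing protrudes into the slots. Pushing the knob home.

Run:
```python
from h import *
k=cad(-.163,0,.039)
move_ptp([*k[:2],.16],dn(Y)); move_straight(k,.12); close_gripper(40); print(read_width())
k2=k+ex*.033; print(move_straight(k2,.04,contact_N=35),read_force(),read_eef_pos()-k)
wait(.2); let_go(); wait(.2); move_straight([*k2[:2],.17],.2); move_ptp([.42,-.05,.3],dn(Y))
crop("side","h1",260,390,180,360,3); print(read_clock())
```

```text
0.2914176286028996
False [-4.06062596 -8.12636302  5.3284741 ] [ 0.03005812  0.00772802 -0.00010212]
80.0333
```

View pics/h1.png

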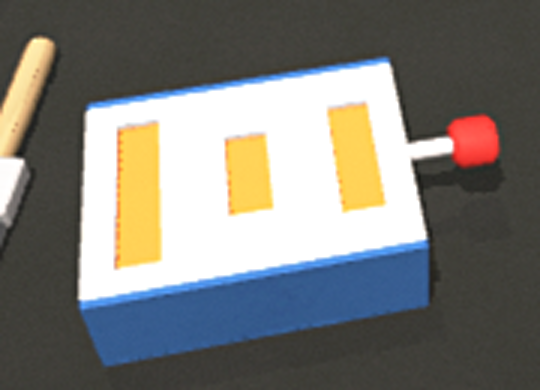

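The slots are closed by the orange bars and the knob is home at (473,140), so I'm handing in.

```bash
python3 -c "
from station import *
print(job_done())"
```

```text
the job is handed in; nothing more can be done
None
```

The job is handed in: all five bolts are sorted (three 45 mm in the short compartment, two 65 mm in the medium), the knob is pushed home with the slots shut, and the top view before closing showed the other things on the bench where they were.

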